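Tighten the lock ring of a microscope head with its pin spanner

ROBOT

A 7-joint arm with a two-finger parallel gripper is mounted at the origin on the work surface. World frame = base frame: x ahead of the robot, y to its left, z up, the work surface at z = 0. Lengths are in mm, angles in rad, forces in N, time in s.
With the tool pointing down it reaches from about 425 to 875 mm from the base axis. Payload 8.4 kg.
Tool frame: the origin (TCP) lies between the finger pads; the fingertips stand 8 mm ahead of it and the grasp point (between the pads) lies 11 mm behind it; z points along the fingers, y is the direction in which the jaws open and shut (so a half turn about z gives the same grasp; the last joint's range is limited). The gripper opens to 87 mm and grips with 3 to 60 N. Pads are 19 mm wide; open, the fingers measure 117 mm over their backs; the gripper's body (75 mm by 190 mm) begins 51 mm behind the grasp point.
Start: joints at [1.182, 0.333, 0.04, 1.465, -0.013, 1.343, -0.059], TCP at [185.722, -622.873, 230.546] pointing down, gripper open.
Joint ranges: [-2.58, 2.58], [-0.38, 2.09], [-1.3, 1.39], [0.25, 2.4], [-1.5, 4.64], [0.08, 2.09], [-2.65, 2.65]. Speed limits (rad/s): [2.22, 2.22, 2.79, 2.79, 3.14, 3.14, 3.14].

INTERFACE

Orientations are given as [roll, pitch, yaw] about the fixed x, y, z axes, in that order (R = Rz(yaw) Ry(pitch) Rx(roll)).
In Python, from plant import env, read_camera, camera_info gives the robot as it stands. The module is installed in compiled form; this text tells all that it offers.
- The arm moves only by the tool arm_command, never from a script. Its argument "series" is a list of rows, each a list of 3 entries, a list of its own where there are three numbers: the closure, from 0 (fully open) to 1 (shut), then the shift along the tool's x, y, z scaled (see below), then the turn, a rotation vector about the tool's x, y, z scaled (see below). In form: [[gripper, [dx, dy, dz], [ax, ay, az]], ...]. A call has 1 to 5 rows; each row shifts and turns the commanded pose from where the row before left it, along the tool's axes as they then stand; what a row does not reach is not made up. The controller multiplies each number of a shift by 400 mm and each number of a turn by 180 degrees. A row lasts 1/12 s, in which the tool goes at most 41.7 mm and 7.16 degrees, less where a joint would pass 70% of its speed; a pose out of reach is approached as far as the arm can. A call with a number of a shift or a turn outside -1 to 1 is refused whole. A call with a gripper value outside its range is refused whole. The fingers move at their own pace and stop on an object; "newtons" is the grip in N (left out, the last holds). Time passes only in rows, so rows that do not move let the fingers close. It gives the time, the measured TCP pose, the force and the opening at its end, in the units of the state.
- env.get_state(): the state, without advancing time (a new reading comes with each control period).
- read_camera(name): name is "scene" or "top" or "wrist"; returns (picture, depth): 420x560x3 uint8, blue, green, red; 420x560 float32, mm along the optical axis (not along the pixel's ray), 0 where there is no reading.
- camera_info(name): a dict with "mtx" (3x3 intrinsics, pixels), "T" (4x4, takes a point from camera to world coordinates). Camera axes: x right, y down, z forward; pixel columns grow to the right and rows downward; lengths in mm; the calibration is good to about 2 mm. A picture is of the moment at which its call begins: read the wrist's pose just before it. camera_info takes no time and is no camera call; for the wrist camera it gives the pose at the moment of the call.
- env.hand_in(): hands the job in, once; it reports no verdict.
The state is a dict: "time": time; "joints": joint angles; "dq": joint speeds; "joint_efforts": joint torques, N m; "tool_pos": TCP position; "tool_rot": TCP orientation; "contact_force": force on the tool from outside, world axes, zero at the start; "torque": the same for the moment, N m; "opening": finger opening in mm.
Only numpy, scipy, OpenCV 4.12 (cv2) and the standard library are available. Lean on these libraries where they do the work, as an engineer would, in place of code of your own. Each camera call takes 0.05 s, during which the arm holds its last target. There are 200 camera calls.

TASK

The lock ring on the inclined port of the microscope head has come loose. Take the pin spanner from its rest, put both prongs fully into the ring's two holes, turn the ring clockwise (looking at its face) until it is firm against its stop, and stand the spanner back in its rest, prongs in the slot, without disturbing the other things on the bench.

Things in the scene. Friction and masses are not known exactly. Their poses are not given: they have to be found in the camera images.
- head: White microscope head fixed in a grey cradle 150 x 130 mm, about 150 mm high over all, bearing the inclined port with the lock ring. Origin under it, on the table; z up; the port leans to its -x side.
- port: Origin: centre of the lock ring's flat outer face, 125 mm above the table. z points out along the ring's axis, leaning 32 degrees from vertical; x points up the slope of the face, y is level. The frame does not turn with the ring. The ring: aluminium disc, 90 mm across, 12.5 mm thick, with two round through-holes of 11 mm, 52 mm apart, opposite each other about the axis.
- hole_circle (a point): Same point and axes as the port. The line through the ring's holes starts within 0.5 rad either way of this x axis; no reading gives the angle. See it, or feel for it: rest the prongs lightly on the face (under 7 N does not turn the ring) and turn until they drop in. A 25 mm glass window, flush, is in the middle.
- ring (a joint): How far the lock ring is unscrewed, rad: 0 is tight against its firm stop, 0.6 to 0.95 at the start, at most 1.3; clockwise looking at the face makes it smaller. It is not the angle of the holes. The thread drags with about 0.3 N m and the ring stays where it is left.
- spanner_mid (a point): Centre of the grip of the pin spanner (0.2 to 0.33 kg), which starts upright in its rest: a black flat grip 30 mm (x) by 20 mm (y) by 85 mm (z) on a steel crossbar 70 x 24 x 12 mm (long in x) with two prongs pointing to -z. The grip's top is 42.5 mm above this point, the crossbar's underside 54.5 mm below, the prong tips 64.5 mm below.
- prong_a (a point): Tip of the spanner's prong on its +x side; axes as the spanner. Prongs: steel, 8 mm diameter, 10 mm long, tips tapered to 5 mm, 52 mm apart in x.
- prong_b (a point): Tip of the spanner's prong on its -x side; axes as the spanner.
- rest_top (a point): Centre of the top of the spanner's rest, a fixed dark steel block 110 x 70 mm, 30 mm high, with a slot along its x, 14 mm wide, 74 mm long and 20 mm deep, open above. The crossbar lies on top across the slot and the prongs hang in it. Either way round is right.
- eyepiece: Bystander: black eyepiece standing upright, 40 mm diameter, 62 mm high. Origin under its centre.
- dish: Bystander: glass dish, 90 mm diameter, 18 mm high. Origin under its centre.
- reagent: Bystander: amber bottle, 68 mm diameter, 150 mm high. Origin under its centre.
- oil: Bystander: white jar with black cap, 52 mm diameter, 85 mm high. Origin under its centre.
- slide_box: Bystander: grey slide box 120 x 90 x 35 mm. Origin under its centre.
- stain: Bystander: white bottle, 60 mm diameter, 110 mm high. Origin under its centre.
- spanner: The pin spanner as a whole; origin at the centre of the crossbar's underside, z up the grip, x along the crossbar.
There are look-alikes about, which are no part of the job. Leave any green look-alike of the spanner alone.

How it is judged:
By the outcome, as a careful person would: the job done as asked, in the order asked, and still so for the second after the job is handed in, with the robot touching nothing.
It also fails if it takes over 72 s, if anything falls off the work surface, if the arm or the gripper's body presses on something with over 40 N, if the wrist force passes 120 N, or if a joint passes its speed limit or range.

## Working session

There is one attempt and no reset: what is moved stays moved. The work goes in short steps, Python scripts to look and compute and a tool call to move; the robot and the scene stay as the last step left them, time stands still between calls to the robot, and variables do not carry over. Pictures are saved under pics/ and viewed, about 8 in all and at most 12, crops included, and the job is handed in when it is done.

Besides the shell and the picture viewer there is one more tool, called by a JSON object that holds its "api" and its "payload", one argument or row to a line. arm_command: Moves the arm, as the interface text tells. Shifts and turns lie within -1 to 1; 1 stands for 400 mm of shift or 180 degrees of turn. Its arguments: {"type":"object","properties":{"series":{"type":"array","items":{"type":"array"}},"newtons":{"type":"number"}},"required":["series"]}

```bash
mkdir -p pics; ls; cat > h.py <<'E'
import numpy as np, cv2
from plant import env, read_camera, camera_info
from scipy.spatial.transform import Rotation as R
def shot(n,f=None):
    i=camera_info(n); p,d=read_camera(n)
    if f: cv2.imwrite(f,p)
    return p,d,i
def pts(d,i):
    v,u=np.indices(d.shape); K=i["mtx"]
    P=np.stack([(u-K[0,2])/K[0,0]*d,(v-K[1,2])/K[1,1]*d,d],-1)
    return P@i["T"][:3,:3].T+i["T"][:3,3]
def ray(i,u,v,z):
    K=i["mtx"];T=i["T"]
    r=T[:3,:3]@np.array([(u-K[0,2])/K[0,0],(v-K[1,2])/K[1,1],1]);o=T[:3,3]
    return o+r*(z-o[2])/r[2]
E
python3 - <<'E'
from h import *
for n in ("scene","top"):
    p,d,i=shot(n,f"pics/{n}0.png"); np.savez(f"{n}0.npz",p=p,d=d,K=i["mtx"],T=i["T"])
    print(n,i["T"].round(3).tolist(),i["mtx"].round(1).tolist())
s=env.get_state(); print(s)
E
```

```text
pics
scene [[-0.595, 0.666, -0.45, 1109.577], [0.803, 0.483, -0.348, 383.185], [-0.014, -0.569, -0.822, 1034.086], [0.0, 0.0, 0.0, 1.0]] [[453.0, 0.0, 281.0], [0.0, 453.0, 205.7], [0.0, 0.0, 1.0]]
top [[-0.002, -0.985, 0.173, 392.256], [-1.0, 0.003, 0.006, -30.749], [-0.006, -0.172, -0.985, 1233.1], [0.0, 0.0, 0.0, 1.0]] [[446.4, 0.0, 277.1], [0.0, 446.4, 209.4], [0.0, 0.0, 1.0]]
{'time': 0.1, 'joints': array([ 1.18179617,  0.33384694,  0.03983863,  1.46615922, -0.01337748,
        1.34329267, -0.05849297]), 'dq': array([ 0.00094593, -0.0014044 , -0.00189321, -0.00187077,  0.0016927 ,
        0.00140701, -0.00135159]), 'joint_efforts': array([ 5.56273473e-03, -6.57810616e+01,  1.34046312e+00, -4.04702353e+01,
       -5.97886881e-02,  4.10417444e-02,  2.84483605e-05]), 'tool_pos': array([ 185.61969333, -622.5148275 ,  229.75495476]), 'tool_rot': array([-3.14015579e+00,  1.07027608e-04,  2.89829844e-01]), 'contact_force': array([-0.58089624, -0.05814466, -0.14529184]), 'torque': array([-0.03392164,  0.02506967, -0.01821282]), 'opening': 87.09461497507888}
```

View pics/top0.png

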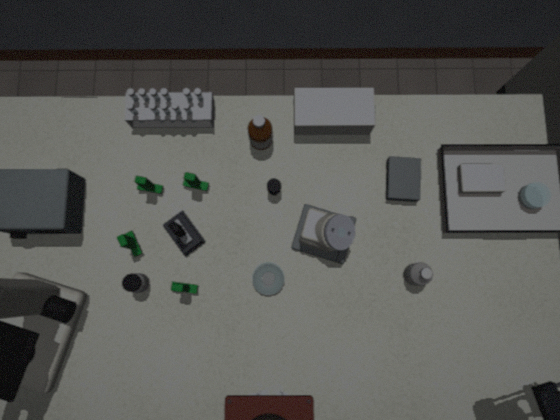

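View pics/scene0.png

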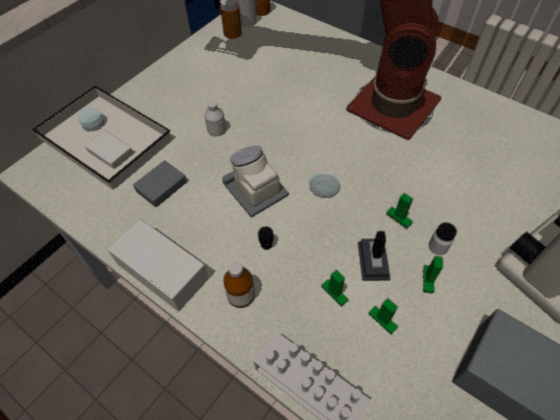

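The top view shows the black spanner standing in its dark rest at about (180,228)/(185,233). Look-alikes are green spanners at (148,185), (195,181), (130,242) and (184,288); the black eyepiece (274,187) is another possible confusion. The ring's face is at (338,232). I choose the black one in the rest, and measure it next.

```bash
python3 - <<'E'
from h import *
out=[]
for n,(us,vs) in {"top":((155,215),(200,265)),"scene":((340,400),(215,290))}.items():
    z=np.load(n+"0.npz"); i={"mtx":z["K"],"T":z["T"]}; P=pts(z["d"],i); p=z["p"]
    sl=np.s_[vs[0]:vs[1],us[0]:us[1]]; Q=P[sl].reshape(-1,3)
    for lo,hi,nm in ((24,34,"rest"),(36,48,"bar"),(100,150,"griptop"),(118,150,"gt2"),(50,110,"grip")):
        m=(Q[:,2]>lo)&(Q[:,2]<hi)
        if m.sum()>8:
            q=Q[m]; c,sz,a=cv2.minAreaRect(q[:,:2].astype(np.float32)); print(n,nm,m.sum(),np.round(c,1),np.round(sz,1),round(a,1),"z",np.percentile(q[:,2],[5,50,95]).round(1))
    # ring
    w={"top":((295,365),(200,265)),"scene":((220,295),(140,215))}[n]
    sl=np.s_[w[1][0]:w[1][1],w[0][0]:w[0][1]]; Q=P[sl].reshape(-1,3)
    q=Q[(Q[:,2]>95)&(Q[:,2]<165)]
    best=0;rng=np.random.default_rng(0)
    for _ in range(600):
        a=q[rng.choice(len(q),3,False)]; nn=np.cross(a[1]-a[0],a[2]-a[0]); L=np.linalg.norm(nn)
        if L<1: continue
        nn/=L; nn*=np.sign(nn[2]); 
        if abs(np.degrees(np.arccos(nn[2]))-32)>6: continue
        inl=abs((q-a[0])@nn)<1.5
        if inl.sum()>best: best=inl.sum();I=inl
    r=q[I];c=r.mean(0);nn=np.linalg.svd(r-c)[2][2];nn*=np.sign(nn[2])
    print(n,"ring",best,len(q),"c",c.round(1),"n",nn.round(3),"tilt",np.degrees(np.arccos(nn[2])).round(1),"az",np.degrees(np.arctan2(nn[1],nn[0])).round(1))
    ex=np.cross([0,0,1],nn);ex/=np.linalg.norm(ex);ey=np.cross(nn,ex)
    uv=np.stack([(r-c)@ex,(r-c)@ey],1).astype(np.float32)
    (cx,cy),rad=cv2.minEnclosingCircle(uv); print(" circ",(c+ex*cx+ey*cy).round(1),rad, uv.min(0),uv.max(0))
    # bystanders
    cr=p[w[1][0]:w[1][1],w[0][0]:w[0][1]]; cr2=p[vs[0]:vs[1],us[0]:us[1]]
    out.append(np.hstack([cv2.convertScaleAbs(cv2.resize(x,(390,300),interpolation=cv2.INTER_CUBIC),alpha=1.5) for x in (cr,cr2)]))
cv2.imwrite("pics/crop1.png",np.vstack(out))
E
```

```text
top rest 487 [541.8 234.6] [101.5  58.2] 37.3 z [26.  30.  33.1]
top bar 113 [542.3 234.1] [69.5 23.6] 35.7 z [37.7 41.9 46. ]
top griptop 121 [541.8 234.2] [29.9 20.2] 36.3 z [104.  125.8 129.8]
top gt2 99 [542.1 234.3] [29.3 20. ] 37.5 z [121.9 126.1 129.9]
top grip 61 [541.8 226.3] [31.9 15.2] 0.1 z [ 54.9  80.5 108. ]
top ring 507 1663 c [ 529.  -182.5  126.4] n [-0.147 -0.509  0.848] tilt 32.0 az -106.1
 circ [ 530.  -183.6  125.9] 46.12996292114258 [-43.850716 -46.006443] [43.75658 45.16564]
scene rest 516 [504.8 223.7] [193.9  82.9] 19.3 z [25.6 29.  32.4]
scene bar 140 [540.6 236.6] [270.4  54.7] 5.2 z [36.9 41.1 44.8]
scene griptop 180 [609.6 231. ] [ 31.9 160.4] 84.8 z [103.1 123.4 127.4]
scene gt2 108 [544.8 237.2] [30.2 19.6] 36.3 z [119.4 125.6 127.8]
scene grip 198 [615.6 230.4] [ 30.9 148.5] 84.5 z [ 53.2  83.5 107. ]
scene ring 290 1269 c [ 532.2 -180.   126. ] n [-0.159 -0.501  0.851] tilt 31.7 az -107.6
 circ [ 531.  -181.8  124.7] 46.97975540161133 [-44.06934 -47.21862] [43.453934 44.055584]
```

View pics/crop1.png

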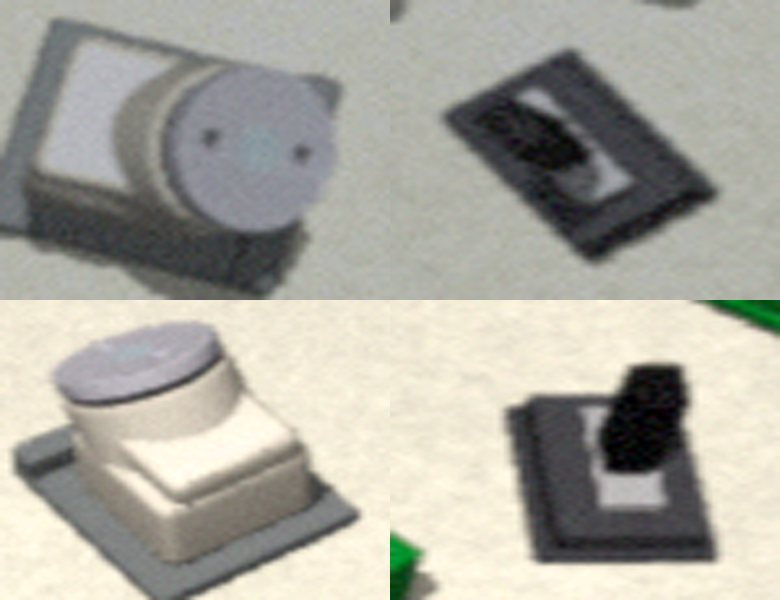

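The crops show the black spanner in the rest, its bar running (+x,+y), and the ring holes at top-camera pixels of about (332.7,229.7) and (349.2,233.2), with the glass window between them. All measured sizes match. Next I compute the holes, the wrist camera mount and the first move.

```bash
cat >> h.py <<'E'
def down(yaw): return R.from_euler("xyz",[np.pi,0,yaw])
def plan(pos,rot,n,p0=None,r0=None,dec=3,decr=4):
    """n rows to target; printed in tool axes and scaled units"""
    s=env.get_state()
    p=np.array(s["tool_pos"] if p0 is None else p0); r=R.from_euler("xyz",s["tool_rot"]) if r0 is None else r0
    for k in range(n):
        m=n-k
        d=np.round(r.inv().apply((np.array(pos)-p)/m)/400,dec)
        w=np.round((r.inv()*rot).as_rotvec()/m/np.pi,decr)
        print([d.tolist(),w.tolist()]); p=p+r.apply(d*400); r=r*R.from_rotvec(w*np.pi)
    return p,r
E
python3 - <<'E'
from h import *
z=np.load("top0.npz"); i={"mtx":z["K"],"T":z["T"]}; g=cv2.cvtColor(z["p"],cv2.COLOR_BGR2GRAY).astype(float)
c=np.array([530.5,-182.7,125.]);a=np.radians(-106.8);n=np.array([np.sin(np.radians(32))*np.cos(a),np.sin(np.radians(32))*np.sin(a),np.cos(np.radians(32))])
K,T=i["mtx"],i["T"];H=[]
for u,v in((332.7,229.7),(349.2,233.2)):
    ui,vi=int(round(u)),int(round(v)); w=g[vi-3:vi+4,ui-3:ui+4]; w=np.clip(np.median(w)-8-w,0,None)
    yy,xx=np.indices(w.shape); u,v=ui-3+(w*xx).sum()/w.sum(),vi-3+(w*yy).sum()/w.sum()
    r=T[:3,:3]@np.array([(u-K[0,2])/K[0,0],(v-K[1,2])/K[1,1],1]);o=T[:3,3]; q=o+r*((c-o)@n)/(r@n);H.append(q);print(u,v,q.round(1))
d=H[0]-H[1];x=np.array([-np.cos(np.radians(32))*np.cos(a),-np.cos(np.radians(32))*np.sin(a),np.sin(np.radians(32))]);y=np.cross(n,x)
print("sep",np.linalg.norm(d),"mid",(H[0]+H[1])/2,"angle from port x",np.degrees(np.arctan2(d@y,d@x)))
s=env.get_state();Tt=R.from_euler("xyz",s["tool_rot"]);W=camera_info("wrist")["T"]
print("cam in tool",Tt.inv().apply(W[:3,3]-s["tool_pos"]).round(1),(Tt.inv().as_matrix()@W[:3,:3]).round(2).tolist())
plan([500,-200,420],down(0.637),15)
E
```

```text
332.31875 229.30625 [ 533.7 -160.3  139. ]
348.67455621301775 232.72189349112426 [ 528.4 -204.6  111.5]
sep 52.39669993485519 mid [ 531.04144689 -182.4300525   125.25927165] angle from port x 8.523539853755452
cam in tool [  76.4   -0.3 -154. ] [[-0.0, -0.96, -0.28], [1.0, -0.0, -0.0], [0.0, -0.28, 0.96]]
[[0.07, -0.053, -0.032], [-0.0, -0.0, -0.0074]]
[[0.072, -0.051, -0.032], [-0.0, -0.0, -0.0074]]
[[0.073, -0.049, -0.032], [-0.0, -0.0, -0.0074]]
[[0.074, -0.047, -0.032], [-0.0, -0.0, -0.0074]]
[[0.075, -0.046, -0.032], [-0.0, -0.0, -0.0074]]
[[0.076, -0.044, -0.031], [-0.0, -0.0, -0.0074]]
[[0.077, -0.042, -0.032], [-0.0001, -0.0, -0.0073]]
[[0.078, -0.041, -0.031], [-0.0, -0.0, -0.0074]]
[[0.079, -0.039, -0.032], [-0.0001, -0.0, -0.0073]]
[[0.08, -0.037, -0.031], [-0.0, -0.0, -0.0074]]
[[0.08, -0.035, -0.032], [-0.0, -0.0, -0.0073]]
[[0.081, -0.033, -0.031], [-0.0001, -0.0, -0.0074]]
[[0.082, -0.031, -0.032], [-0.0, -0.0, -0.0073]]
[[0.082, -0.029, -0.031], [-0.0001, -0.0, -0.0074]]
[[0.084, -0.027, -0.032], [-0.0, -0.0001, -0.0073]]
```

{"api": "arm_command", "payload": {
  "series": [
    [0,[0.07,-0.053,-0.032],[0,0,-0.0074]],
    [0,[0.072,-0.051,-0.032],[0,0,-0.0074]],
    [0,[0.073,-0.049,-0.032],[0,0,-0.0074]],
    [0,[0.074,-0.047,-0.032],[0,0,-0.0074]],
    [0,[0.075,-0.046,-0.032],[0,0,-0.0074]]
  ]
}}

```text
time: 0.52
tool_pos: [291.4, -480.3, 294.8]
tool_rot: [-3.141, 0.0, 0.407]
contact_force: [1.3, 0.1, -0.0]
opening: 87.4
```

{"api": "arm_command", "payload": {
  "series": [
    [0,[0.076,-0.044,-0.031],[0,0,-0.0074]],
    [0,[0.077,-0.042,-0.032],[0,0,-0.0074]],
    [0,[0.078,-0.041,-0.031],[0,0,-0.0074]],
    [0,[0.079,-0.039,-0.032],[0,0,-0.0074]],
    [0,[0.08,-0.037,-0.031],[0,0,-0.0074]]
  ]
}}

```text
time: 0.93
tool_pos: [396.1, -338.9, 357.8]
tool_rot: [-3.141, 0.0, 0.523]
contact_force: [0.8, 0.2, 0.8]
opening: 86.6
```

{"api": "arm_command", "payload": {
  "series": [
    [0,[0.08,-0.035,-0.032],[0,0,-0.0074]],
    [0,[0.081,-0.033,-0.031],[0,0,-0.0074]],
    [0,[0.082,-0.031,-0.032],[0,0,-0.0074]],
    [0,[0.082,-0.029,-0.031],[0,0,-0.0074]],
    [0,[0.084,-0.027,-0.032],[0,0,-0.0074]]
  ]
}}

```text
time: 1.35
tool_pos: [500.6, -198.6, 421.0]
tool_rot: [-3.141, 0.0, 0.639]
contact_force: [0.5, 0.1, 0.5]
opening: 87.0
```

{"api": "arm_command", "payload": {
  "series": [
    [0,[0,0,0],[0,0,0]],
    [0,[0,0,0],[0,0,0]]
  ]
}}

```text
time: 1.52
tool_pos: [501.3, -198.0, 420.7]
tool_rot: [3.142, -0.001, 0.643]
contact_force: [-0.4, -0.4, 0.0]
opening: 87.2
```

```bash
python3 - <<'E'
from h import *
s=env.get_state();print(s["time"],s["tool_pos"],s["tool_rot"],s["joints"].round(2))
p,d,i=shot("wrist","pics/wrist1.png");np.savez("wrist1.npz",p=p,d=d,K=i["mtx"],T=i["T"])
plan([544,237,300],down(0.637),12)
E
```

```text
1.5167 [ 501.27867288 -198.00144141  420.74925096] [ 3.14156953e+00 -6.64705294e-04  6.42967117e-01] [ 0.64  0.1  -0.38  1.37  0.04  1.68 -0.66]
[[0.062, -0.068, 0.025], [-0.0, 0.0, 0.0001]]
[[0.062, -0.068, 0.025], [-0.0, 0.0, 0.0001]]
[[0.062, -0.068, 0.025], [-0.0, 0.0, 0.0001]]
[[0.061, -0.067, 0.025], [-0.0, 0.0, 0.0001]]
[[0.061, -0.068, 0.025], [-0.0, 0.0, 0.0001]]
[[0.062, -0.068, 0.025], [-0.0, 0.0, 0.0]]
[[0.061, -0.067, 0.025], [-0.0, 0.0, 0.0001]]
[[0.062, -0.068, 0.025], [-0.0, 0.0, 0.0]]
[[0.061, -0.067, 0.025], [-0.0, 0.0, 0.0001]]
[[0.062, -0.068, 0.025], [-0.0, 0.0, 0.0]]
[[0.061, -0.067, 0.025], [-0.0001, 0.0001, 0.0001]]
[[0.062, -0.068, 0.025], [-0.0, 0.0, 0.0]]
```

View pics/wrist1.png

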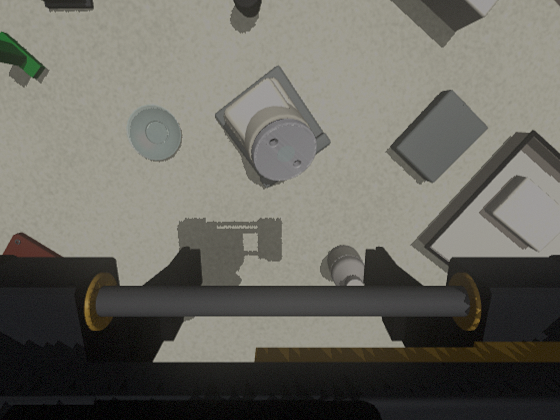

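The wrist view shows the ring face with holes at about (273,142) and (297,163), and the head is clear. I measure this frame and go on to the spanner.

```bash
python3 - <<'E'
from h import *
z=np.load("wrist1.npz"); i={"mtx":z["K"],"T":z["T"]};P=pts(z["d"],i);g=cv2.cvtColor(z["p"],cv2.COLOR_BGR2GRAY).astype(float)
q=P[112:188,245:322].reshape(-1,3);q=q[q[:,2]>95]
n=None;best=0;rng=np.random.default_rng(0)
for _ in range(800):
    a=q[rng.choice(len(q),3,False)];m=np.cross(a[1]-a[0],a[2]-a[0]);L=np.linalg.norm(m)
    if L<1:continue
    m*=np.sign(m[2])/L
    if abs(np.degrees(np.arccos(m[2]))-32)>5:continue
    I=abs((q-a[0])@m)<1.5
    if I.sum()>best:best=I.sum();J=I
r=q[J];c=r.mean(0);n=np.linalg.svd(r-c)[2][2];n*=np.sign(n[2])
print(best,c.round(1),n.round(3),"tilt",np.degrees(np.arccos(n[2])),"az",np.degrees(np.arctan2(n[1],n[0])))
ex=np.cross([0,0,1],n);ex/=np.linalg.norm(ex);ey=np.cross(n,ex);uv=np.stack([(r-c)@ex,(r-c)@ey],1).astype(np.float32)
(cx,cy),rad=cv2.minEnclosingCircle(uv);print("circ",(c+ex*cx+ey*cy).round(1),rad)
K,T=i["mtx"],i["T"];H=[]
for ui,vi in((273,142),(297,163)):
    w=g[vi-7:vi+8,ui-7:ui+8];w=np.clip(np.median(w)-12-w,0,None);yy,xx=np.indices(w.shape);u,v=ui-7+(w*xx).sum()/w.sum(),vi-7+(w*yy).sum()/w.sum()
    ry=T[:3,:3]@np.array([(u-K[0,2])/K[0,0],(v-K[1,2])/K[1,1],1]);o=T[:3,3];h=o+ry*((c-o)@n)/(ry@n);H.append(h);print(u.round(1),v.round(1),h.round(1))
d=H[0]-H[1];x=-ex@np.eye(3); x=ey;y=np.cross(n,x)
print("sep",np.linalg.norm(d),"mid",(H[0]+H[1])/2,"ang",np.degrees(np.arctan2(d@y,d@x)))
E
```

```text
2686 [ 529.5 -180.9  126.6] [-0.162 -0.505  0.848] tilt 32.04526127151579 az -107.79046368553972
circ [ 528.2 -182.8  125.2] 45.09900665283203
273.3 140.0 [ 533.7 -159.   140.5]
297.5 161.4 [ 528.6 -203.5  113. ]
sep 52.551941301912734 mid [ 531.16767723 -181.27667721  126.70587128] ang 9.623267328930828
```

{"api": "arm_command", "payload": {
  "series": [
    [0,[0.062,-0.068,0.025],[0,0,0]],
    [0,[0.062,-0.068,0.025],[0,0,0]],
    [0,[0.062,-0.068,0.025],[0,0,0]],
    [0,[0.061,-0.067,0.025],[0,0,0]],
    [0,[0.061,-0.068,0.025],[0,0,0]]
  ]
}}

```text
time: 1.98
tool_pos: [517.6, -18.1, 369.5]
tool_rot: [3.142, 0.001, 0.635]
contact_force: [0.5, -0.3, -0.0]
opening: 86.5
```

{"api": "arm_command", "payload": {
  "series": [
    [0,[0.062,-0.068,0.025],[0,0,0]],
    [0,[0.061,-0.067,0.025],[0,0,0]],
    [0,[0.062,-0.068,0.025],[0,0,0]],
    [0,[0.061,-0.067,0.025],[0,0,0]],
    [0,[0,0,0],[0,0,0]]
  ]
}}

```text
time: 2.4
tool_pos: [531.0, 133.5, 328.0]
tool_rot: [-3.138, 0.002, 0.645]
contact_force: [-1.5, 1.1, -0.2]
opening: 87.0
```

```bash
python3 - <<'E'
from h import *
s=env.get_state();print(s["time"],s["tool_pos"],s["tool_rot"],s["joints"].round(2))
p,d,i=shot("wrist","pics/wrist2.png");np.savez("wrist2.npz",p=p,d=d,K=i["mtx"],T=i["T"])
P=pts(d,i).reshape(-1,3)
near=np.hypot(P[:,0]-543,P[:,1]-235)<60
for lo,hi in((25,34),(38,46),(118,132)):
    q=P[near&(P[:,2]>lo)&(P[:,2]<hi)]
    if len(q)>10: print(lo,len(q),cv2.minAreaRect(q[:,:2].astype(np.float32)),q[:,2].mean())
E
```

```text
2.4 [531.04021496 133.54565032 327.97169671] [-3.13775360e+00  1.55259824e-03  6.45021984e-01] [ 0.27  0.14 -0.67  1.53  0.09  1.5  -1.32]
25 2030 ((541.0184936523438, 236.31678771972656), (100.34217834472656, 58.19253921508789), 37.15127944946289) 29.933279770350214
38 638 ((541.3480834960938, 236.27813720703125), (69.603515625, 24.240951538085938), 36.06639099121094) 41.83474685751603
118 591 ((541.53125, 236.4134521484375), (29.318531036376953, 20.47831916809082), 37.32292175292969) 126.22032119441965
```

View pics/wrist2.png

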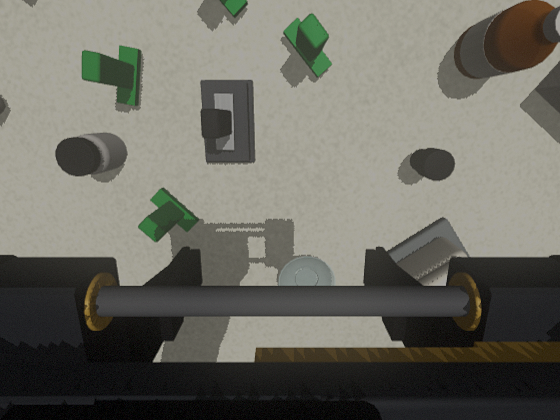

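Wrist view: the black grip stands in the rest at (215,122), green look-alikes are at (110,65), (305,45) and (168,213), and the finger lanes are clear. Spanner at (541.5,236.3), yaw 36.9°, with heights 30/42/126 as expected. I approach above it.

```bash
python3 - <<'E'
from h import *
plan([541.7,236.2,180],down(0.641),6)
E
```

```text
[[0.03, -0.033, 0.062], [-0.0001, 0.0001, 0.0001]]
[[0.03, -0.033, 0.062], [-0.0001, 0.0001, 0.0001]]
[[0.03, -0.033, 0.062], [-0.0001, 0.0001, 0.0001]]
[[0.03, -0.033, 0.062], [-0.0001, 0.0001, 0.0001]]
[[0.03, -0.033, 0.062], [-0.0001, 0.0001, 0.0001]]
[[0.029, -0.032, 0.062], [-0.0002, 0.0002, 0.0]]
```

{"api": "arm_command", "payload": {
  "series": [
    [0,[0.03,-0.033,0.062],[0,0,0]],
    [0,[0.03,-0.033,0.062],[0,0,0]],
    [0,[0.03,-0.033,0.062],[0,0,0]],
    [0,[0.03,-0.033,0.062],[0,0,0]],
    [0,[0.03,-0.033,0.062],[0,0,0]]
  ]
}}

```text
time: 2.87
tool_pos: [542.4, 214.1, 205.0]
tool_rot: [3.14, 0.001, 0.635]
contact_force: [-0.1, -0.6, 0.3]
opening: 87.0
```

{"api": "arm_command", "payload": {
  "series": [
    [0,[0.029,-0.032,0.062],[0,0,0]],
    [0,[0,0,0],[0,0,0]],
    [0,[0,0,0],[0,0,0]],
    [0,[0,0,0],[0,0,0]]
  ]
}}

```text
time: 3.2
tool_pos: [544.3, 231.4, 182.3]
tool_rot: [3.141, 0.0, 0.636]
contact_force: [0.6, 0.1, 0.6]
opening: 86.8
```

```bash
python3 - <<'E'
from h import *
s=env.get_state();print(s["time"],s["tool_pos"],s["tool_rot"],s["joints"].round(2),s["contact_force"],s["torque"])
plan([541.7,236.2,80],down(0.641),4)
E
```

```text
3.2 [544.34514735 231.37593287 182.34251307] [3.14062067e+00 1.48607450e-04 6.35966604e-01] [ 0.1   0.32 -0.7   1.65  0.22  1.25 -1.58] [0.63989007 0.05568662 0.58411399] [-0.00710419 -0.02188274 -0.01960721]
[[0.0, -0.003, 0.064], [0.0001, 0.0, -0.0004]]
[[0.001, -0.004, 0.064], [0.0001, 0.0, -0.0004]]
[[0.0, -0.003, 0.064], [0.0001, 0.0, -0.0004]]
[[0.001, -0.004, 0.064], [0.0, 0.0, -0.0004]]
```

{"api": "arm_command", "payload": {
  "series": [
    [0,[0.001,-0.007,0.05],[0,0,0]],
    [0,[0.001,-0.007,0.06],[0,0,0]],
    [0,[0,0,0.07],[0,0,0]],
    [0,[0,0,0.07],[0,0,0]],
    [0,[0,0,0],[0,0,0]]
  ]
}}

```text
time: 3.62
tool_pos: [539.5, 234.9, 78.3]
tool_rot: [-3.142, 0.005, 0.636]
contact_force: [-0.7, -0.6, -0.9]
opening: 87.1
```

```bash
python3 - <<'E'
from h import *
s=env.get_state();print(s["time"],s["tool_pos"],s["tool_rot"],s["joints"].round(2),s["contact_force"],s["torque"])
plan([541.7,236.2,80],down(0.641),1)
E
```

```text
3.6167 [539.53517707 234.94545313  78.30911608] [-3.1415511   0.00547257  0.63571176] [ 0.06  0.42 -0.67  1.76  0.3   1.07 -1.65] [-0.66753896 -0.58022273 -0.91926134] [-0.092113    0.06644825 -0.01132161]
[[0.006, 0.001, -0.004], [-0.0, 0.0017, -0.0017]]
```

{"api": "arm_command", "payload": {
  "series": [
    [0,[0.006,0.001,-0.003],[0,0,-0.0015]],
    [1,[0,0,0],[0,0,0]],
    [1,[0,0,0],[0,0,0]],
    [1,[0,0,0],[0,0,0]],
    [1,[0,0,0],[0,0,0]]
  ],
  "newtons": 20
}}

```text
time: 4.03
tool_pos: [543.7, 239.8, 84.4]
tool_rot: [3.141, -0.002, 0.643]
contact_force: [0.4, -0.5, -0.9]
opening: 67.8
```

{"api": "arm_command", "payload": {
  "series": [
    [1,[0,0,0],[0,0,0]],
    [1,[0,0,0],[0,0,0]],
    [1,[0,0,0],[0,0,0]],
    [1,[0,0,0],[0,0,0]],
    [1,[0,0,0],[0,0,0]]
  ],
  "newtons": 55
}}

```text
time: 4.45
tool_pos: [542.8, 239.6, 82.9]
tool_rot: [-3.142, 0.0, 0.643]
contact_force: [0.3, -0.1, -0.2]
opening: 35.3
```

```bash
python3 - <<'E'
from h import *
for _ in range(1):
    s=env.get_state();print(s["time"],s["tool_pos"],s["tool_rot"],s["joints"].round(2),s["contact_force"],s["torque"],s["opening"])
E
```

```text
4.45 [542.84327602 239.62690403  82.9400042 ] [-3.14150570e+00  8.26437660e-05  6.43245753e-01] [ 0.06  0.42 -0.68  1.74  0.3   1.08 -1.65] [ 0.31412691 -0.09443424 -0.20298059] [-0.02866366  0.00516896 -0.03727278] 35.284845055312246
```

{"api": "arm_command", "payload": {
  "series": [
    [0.58,[-0.007,0.005,0.007],[0,0,0]],
    [0.58,[0,0,0],[0,0,0]],
    [0.58,[0,0,0],[0,0,0]],
    [0.58,[0,0,0],[0,0,0]],
    [0.58,[0,0,0],[0,0,0]]
  ],
  "newtons": 20
}}

```text
time: 4.87
tool_pos: [541.9, 236.4, 80.2]
tool_rot: [-3.142, -0.0, 0.643]
contact_force: [-0.6, -0.0, -0.1]
opening: 36.2
```

```bash
python3 - <<'E'
from h import *
s=env.get_state();print(s["time"],s["tool_pos"],s["tool_rot"],s["contact_force"],s["torque"],s["opening"])
plan([541.7,236.2,80],down(0.641),1)
E
```

```text
4.8667 [541.8724419  236.35764911  80.19430611] [-3.14155478e+00 -8.12342103e-05  6.43215288e-01] [-0.62117188 -0.00759836 -0.14491579] [-0.04563241 -0.02557413 -0.05503069] 36.24907112664973
[[-0.001, 0.0, 0.0], [-0.0, -0.0, 0.0007]]
```

Settled on target; now I close.

{"api": "arm_command", "payload": {
  "series": [
    [1,[0,0,0],[0,0,0]],
    [1,[0,0,0],[0,0,0]],
    [1,[0,0,0],[0,0,0]],
    [1,[0,0,0],[0,0,0]],
    [1,[0,0,0],[0,0,0]]
  ],
  "newtons": 25
}}

```text
time: 5.28
tool_pos: [541.8, 236.4, 80.2]
tool_rot: [-3.142, -0.0, 0.643]
contact_force: [0.7, 0.6, 0.7]
opening: 19.8
```

{"api": "arm_command", "payload": {
  "series": [
    [1,[0,0,0],[0,0,0]],
    [1,[0,0,0],[0,0,0]],
    [1,[0,0,0],[0,0,0]],
    [1,[0,0,0],[0,0,0]]
  ],
  "newtons": 55
}}

```text
time: 5.62
tool_pos: [541.8, 236.4, 80.2]
tool_rot: [-3.142, -0.0, 0.643]
contact_force: [-0.2, -0.8, -0.2]
opening: 19.8
```

```bash
python3 - <<'E'
from h import *
s=env.get_state();print(s["time"],s["tool_pos"],s["tool_rot"],s["contact_force"],s["torque"],s["opening"])
E
```

```text
5.6167 [541.80315663 236.37694226  80.16061645] [-3.14151468e+00 -5.61986086e-06  6.43286455e-01] [-0.19137973 -0.77425851 -0.21241852] [ 0.04133832 -0.07709904  0.03802096] 19.843681787111713
```

Gripped (opening 19.8 mm, no side force). The reference rest pose is TCP (541.8,236.4,80.2), yaw 0.643. I lift and plan the transfer to the port.

```bash
cat >> h.py <<'E'
C=np.array([531.,-181.8,125.]); AZ,TI,HA=np.radians([-107.2,32,9.0])
N=np.array([np.sin(TI)*np.cos(AZ),np.sin(TI)*np.sin(AZ),np.cos(TI)])
PX=np.array([-np.cos(TI)*np.cos(AZ),-np.cos(TI)*np.sin(AZ),np.sin(TI)]); PY=np.cross(N,PX)
def ringrot(a):  # a: angle of tool x about N from port x, rad
    x=np.cos(a)*PX+np.sin(a)*PY; return R.from_matrix(np.stack([x,np.cross(-N,x),-N],1))
def where():
    s=env.get_state();r=R.from_euler("xyz",s["tool_rot"]);d=s["tool_pos"]-C;x=r.apply([1,0,0])
    print("t",round(s["time"],2),"port xyz",[round(float(d@e),1) for e in(PX,PY,N)],"hand ang",round(float(np.degrees(np.arctan2(x@PY,x@PX))),2),"tilt err deg",round(float(np.degrees(np.arccos(r.apply([0,0,1])@-N))),2))
    f=s["contact_force"];m=s["torque"];print("F port",[round(float(f@e),1) for e in(PX,PY,N)],"M port",[round(float(m@e),2) for e in(PX,PY,N)],"q",s["joints"].round(2),"open",round(float(s["opening"]),1))
E
python3 - <<'E'
from h import *
p,r=plan(C+150*N,ringrot(HA),15,p0=[541.8,236.4,280.2],r0=down(0.643)); print(C+150*N)
E
```

```text
[[-0.054, 0.062, 0.005], [0.0028, 0.0118, -0.0162]]
[[-0.057, 0.06, 0.002], [0.0028, 0.0118, -0.0162]]
[[-0.06, 0.057, -0.001], [0.0028, 0.0118, -0.0162]]
[[-0.063, 0.054, -0.003], [0.0028, 0.0118, -0.0162]]
[[-0.065, 0.05, -0.006], [0.0028, 0.0118, -0.0162]]
[[-0.068, 0.047, -0.009], [0.0028, 0.0118, -0.0162]]
[[-0.069, 0.043, -0.012], [0.0028, 0.0118, -0.0162]]
[[-0.071, 0.039, -0.015], [0.0029, 0.0118, -0.0162]]
[[-0.072, 0.036, -0.018], [0.0028, 0.0119, -0.0162]]
[[-0.073, 0.032, -0.021], [0.0029, 0.0118, -0.0162]]
[[-0.074, 0.028, -0.024], [0.0028, 0.0119, -0.0162]]
[[-0.075, 0.024, -0.027], [0.0029, 0.0118, -0.0162]]
[[-0.075, 0.02, -0.03], [0.0028, 0.0119, -0.0162]]
[[-0.074, 0.015, -0.033], [0.0029, 0.0118, -0.0162]]
[[-0.073, 0.011, -0.037], [0.0028, 0.0119, -0.0163]]
[ 507.49479115 -257.73306102  252.20721442]
```

{"api": "arm_command", "payload": {
  "series": [
    [1,[0,0,-0.05],[0,0,0]],
    [1,[0,0,-0.1],[0,0,0]],
    [1,[0,0,-0.1],[0,0,0]],
    [1,[0,0,-0.1],[0,0,0]],
    [1,[0,0,-0.1],[0,0,0]]
  ]
}}

```text
time: 6.03
tool_pos: [541.2, 236.1, 261.8]
tool_rot: [-3.141, 0.001, 0.643]
contact_force: [2.0, -0.2, -1.7]
opening: 19.7
```

{"api": "arm_command", "payload": {
  "series": [
    [1,[0,0,-0.05],[0,0,0]],
    [1,[0,0,0],[0,0,0]]
  ]
}}

```text
time: 6.2
tool_pos: [543.4, 237.6, 285.6]
tool_rot: [3.139, -0.007, 0.643]
contact_force: [-0.4, 0.3, -1.6]
opening: 19.9
```

{"api": "arm_command", "payload": {
  "series": [
    [1,[-0.054,0.062,0.005],[0.0028,0.0118,-0.0162]],
    [1,[-0.057,0.06,0.002],[0.0028,0.0118,-0.0162]],
    [1,[-0.06,0.057,-0.001],[0.0028,0.0118,-0.0162]],
    [1,[-0.063,0.054,-0.003],[0.0028,0.0118,-0.0162]],
    [1,[-0.065,0.05,-0.006],[0.0028,0.0118,-0.0162]]
  ]
}}

```text
time: 6.62
tool_pos: [529.8, 70.0, 269.5]
tool_rot: [-3.122, -0.19, 0.899]
contact_force: [0.5, -0.2, -2.6]
opening: 20.1
```

{"api": "arm_command", "payload": {
  "series": [
    [1,[-0.068,0.047,-0.009],[0.0028,0.0118,-0.0162]],
    [1,[-0.069,0.043,-0.012],[0.0028,0.0118,-0.0162]],
    [1,[-0.071,0.039,-0.015],[0.0029,0.0118,-0.0162]],
    [1,[-0.072,0.036,-0.018],[0.0028,0.0119,-0.0162]],
    [1,[-0.073,0.032,-0.021],[0.0029,0.0118,-0.0162]]
  ]
}}

```text
time: 7.03
tool_pos: [518.3, -94.3, 260.4]
tool_rot: [3.132, -0.378, 1.162]
contact_force: [0.8, 0.4, -1.9]
opening: 19.6
```

{"api": "arm_command", "payload": {
  "series": [
    [1,[-0.074,0.028,-0.024],[0.0028,0.0119,-0.0162]],
    [1,[-0.075,0.024,-0.027],[0.0029,0.0118,-0.0162]],
    [1,[-0.075,0.02,-0.03],[0.0028,0.0119,-0.0162]],
    [1,[-0.074,0.015,-0.033],[0.0029,0.0118,-0.0162]],
    [1,[-0.073,0.011,-0.037],[0.0028,0.0119,-0.0163]]
  ]
}}

```text
time: 7.45
tool_pos: [506.4, -259.3, 250.9]
tool_rot: [3.044, -0.553, 1.457]
contact_force: [0.8, 0.1, -1.0]
opening: 19.6
```

{"api": "arm_command", "payload": {
  "series": [
    [1,[0,0,0],[0,0,0]],
    [1,[0,0,0],[0,0,0]],
    [1,[0,0,0],[0,0,0]],
    [1,[0,0,0],[0,0,0]],
    [1,[0,0,0],[0,0,0]]
  ]
}}

```text
time: 7.87
tool_pos: [507.8, -256.0, 252.7]
tool_rot: [3.044, -0.551, 1.458]
contact_force: [0.3, 0.1, -2.4]
opening: 19.4
```

```bash
python3 - <<'E'
from h import *
where(); plan(C+85*N,ringrot(HA),3)
E
```

```text
t 7.87 port xyz [1.7, 0.2, 149.5] hand ang 9.12 tilt err deg 0.05
F port [-1.1, -0.2, -2.1] M port [-0.07, 0.91, 0.05] q [ 0.94  0.33 -0.3   1.55 -0.43  1.49  0.59] open 19.4
[[-0.001, -0.0, 0.054], [-0.0001, 0.0, 0.0002]]
[[-0.002, -0.0, 0.054], [-0.0001, 0.0, 0.0002]]
[[-0.001, -0.0, 0.053], [-0.0001, 0.0, 0.0003]]
```

On axis. I move to about 12 mm above the face and look.

{"api": "arm_command", "payload": {
  "series": [
    [1,[-0.002,0,0.05],[0,0,0]],
    [1,[-0.002,0,0.05],[0,0,0]],
    [1,[0,0,0.05],[0,0,0]],
    [1,[0,0,0.042],[0,0,0]],
    [1,[0,0,0],[0,0,0]]
  ]
}}

```text
time: 8.28
tool_pos: [518.8, -216.2, 184.4]
tool_rot: [3.047, -0.553, 1.458]
contact_force: [-0.5, 0.4, -2.5]
opening: 19.6
```

{"api": "arm_command", "payload": {
  "series": [
    [1,[0,0,0],[0,0,0]],
    [1,[0,0,0],[0,0,0]],
    [1,[0,0,0],[0,0,0]]
  ]
}}

```text
time: 8.53
tool_pos: [519.8, -221.1, 187.6]
tool_rot: [3.042, -0.549, 1.456]
contact_force: [-0.0, 0.2, -2.0]
opening: 19.8
```

```bash
python3 - <<'E'
from h import *
where()
a,_,i=shot("wrist");b,_,j=shot("scene");t,_,_=shot("top")
cb=lambda x,u,v,w,h:cv2.resize(x[v:v+h,u:u+w],(400,300),interpolation=cv2.INTER_CUBIC)
cv2.imwrite("pics/close1.png",np.vstack([np.hstack([cv2.resize(a,(400,300)),cb(b,200,110,100,75)]),np.hstack([cb(a,180,130,200,150),cb(t,290,190,100,75)])]))
E
```

```text
t 8.53 port xyz [-1.4, -0.9, 74.8] hand ang 9.04 tilt err deg 0.13
F port [-0.9, 0.1, -1.8] M port [-0.07, 0.87, 0.07] q [ 0.91  0.35 -0.32  1.66 -0.44  1.34  0.59] open 19.8
```

View pics/close1.png

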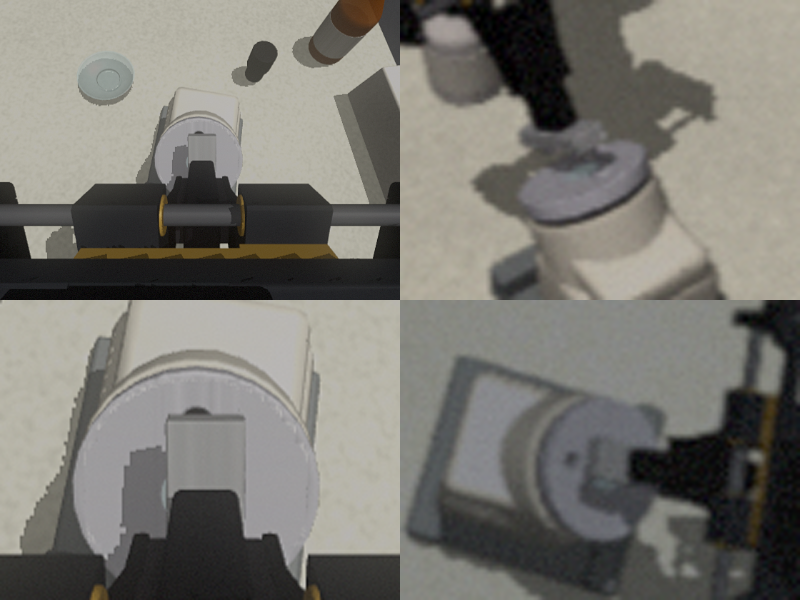

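The wrist view shows the crossbar end at native (282,192) with the upslope hole just peeking out behind it at about (278,184), slightly to the left. I measure that offset.

```bash
python3 - <<'E'
from h import *
s=env.get_state();where();a,d,i=shot("wrist");K=i["mtx"];T=i["T"]
P=pts(d,i);r=R.from_euler("xyz",s["tool_rot"]);Q=((P-s["tool_pos"]).reshape(-1,3)@r.as_matrix()).reshape(P.shape)
b=(abs(Q[...,2]-38)<4)&(abs(Q[...,1])<25)&(Q[...,0]>12)&(Q[...,0]<50)
q=Q[b];print("bar n",b.sum(),"y",np.percentile(q[:,1],[1,99]).round(2),"x max",np.percentile(q[:,0],99.5).round(2),"z",np.median(q[:,2]).round(2))
g=cv2.cvtColor(a,cv2.COLOR_BGR2GRAY);print(g[178:194:2,264:296:2])
face=(abs(Q[...,2]-75)<3)&(np.hypot(Q[...,0],Q[...,1])<60);f=Q[face];print("face z",np.median(f[:,2]),len(f))
# ring outline circle centre in tool xy
uv=f[:,:2].astype(np.float32);h=cv2.convexHull(uv)[:,0];h=h[h[:,0]>0]
A=np.c_[2*h,np.ones(len(h))];sol=np.linalg.lstsq(A,(h**2).sum(1),rcond=None)[0];print("ring centre tool xy",sol[:2],"R",np.sqrt(sol[2]+sol[0]**2+sol[1]**2))
# hole: dark pixels on the face near
n=T[:3,:3].T@r.apply([0,0,1]);o=T[:3,:3].T@(s["tool_pos"]+r.apply([0,0,np.median(f[:,2])])-T[:3,3])
vv,uu=np.nonzero(g[170:200,260:300]<90);vv+=170;uu+=260
ry=np.stack([(uu-K[0,2])/K[0,0],(vv-K[1,2])/K[1,1],np.ones(len(uu))],1);X=ry*((o@n)/(ry@n))[:,None]
Y=(X@T[:3,:3].T+T[:3,3]-s["tool_pos"])@r.as_matrix();print("dark",len(uu),Y.min(0).round(1),Y.max(0).round(1),Y.mean(0).round(1))
E
```

```text
t 8.68 port xyz [-1.6, -0.7, 74.2] hand ang 9.02 tilt err deg 0.09
F port [-0.4, -1.0, -1.4] M port [-0.05, 0.87, 0.05] q [ 0.91  0.35 -0.32  1.66 -0.44  1.34  0.59] open 19.5
bar n 1438 y [-11.31  12.22] x max 34.8 z 38.59
[[156 156 160 161 158 153 153 155 156 158 155 152 156 160 155 157]
 [157 158 160 162 158 155 152 155 154 158 154 151 158 158 156 155]
 [156 156 160 162 159 155 147 148 154 159 155 152 158 158 154 155]
 [157 157 162 162 152 116  89  69  77 105 148 153 157 160 156 155]
 [146 151 153 153 114  64  66  66  66  66  88 142 149 152 148 149]
 [ 96 108 108 109 108 110 109 111 109 109 109 108 107 107 107 107]
 [128 128 124 125 127 128 127 125 124 124 123 124 125 124 122 126]
 [147 144 140 141 141 146 145 143 141 142 140 141 142 143 141 142]]
face z 73.37447189772296 6481
ring centre tool xy [ 0.67236869 -2.77333698] R 44.55795454377607
dark 29 [29.8 -6.1 73.4] [31.9  1.5 73.4] [31.  -2.4 73.4]
```

Relative offset in the same image: the spanner is at tool (-0.2,+0.45) and the hole and ring centre at about (+0.7,-2.4…-2.8). So I shift about +0.8 mm in x and -2.8 mm in y, then descend gently.

{"api": "arm_command", "payload": {
  "series": [
    [1,[0.002,-0.007,0.01],[0,0,0]],
    [1,[0,0,0.01],[0,0,0]],
    [1,[0,0,0],[0,0,0]],
    [1,[0,0,0],[0,0,0]],
    [1,[0,0,0],[0,0,0]]
  ]
}}

```text
time: 9.15
tool_pos: [518.0, -214.9, 179.7]
tool_rot: [3.044, -0.551, 1.456]
contact_force: [-0.6, 0.1, -2.6]
opening: 19.4
```

```bash
python3 - <<'E'
from h import *
where()
E
```

```text
t 9.15 port xyz [-1.1, 2.7, 65.2] hand ang 9.02 tilt err deg 0.02
F port [-1.5, 0.6, -2.2] M port [-0.13, 0.87, 0.06] q [ 0.9   0.35 -0.32  1.68 -0.44  1.33  0.6 ] open 19.4
```

{"api": "arm_command", "payload": {
  "series": [
    [1,[0,0,0.008],[0,0,0]],
    [1,[0,0,0.005],[0,0,0]],
    [1,[0,0,0],[0,0,0]],
    [1,[0,0,0],[0,0,0]]
  ]
}}

```text
time: 9.48
tool_pos: [518.7, -212.1, 175.2]
tool_rot: [3.044, -0.551, 1.456]
contact_force: [0.0, -0.2, -1.5]
opening: 20.0
```

```bash
python3 - <<'E'
from h import *
where()
E
```

```text
t 9.48 port xyz [-1.0, 2.7, 59.8] hand ang 9.02 tilt err deg 0.03
F port [-1.0, -0.1, -1.1] M port [-0.04, 0.9, 0.06] q [ 0.9   0.35 -0.33  1.69 -0.44  1.31  0.6 ] open 20.0
```

{"api": "arm_command", "payload": {
  "series": [
    [1,[0,0,0.005],[0,0,0]],
    [1,[0,0,0],[0,0,0]],
    [1,[0,0,0],[0,0,0]]
  ]
}}

```text
time: 9.73
tool_pos: [519.1, -211.2, 173.6]
tool_rot: [3.044, -0.551, 1.456]
contact_force: [-0.2, -0.5, -1.5]
opening: 19.6
```

```bash
python3 - <<'E'
from h import *
where()
E
```

```text
t 9.73 port xyz [-1.1, 2.7, 58.0] hand ang 9.01 tilt err deg 0.01
F port [-1.2, 0.1, -1.0] M port [-0.02, 0.91, 0.06] q [ 0.9   0.35 -0.33  1.69 -0.44  1.31  0.6 ] open 19.6
```

{"api": "arm_command", "payload": {
  "series": [
    [1,[0,0,0.004],[0,0,0]],
    [1,[0,0,0],[0,0,0]],
    [1,[0,0,0],[0,0,0]]
  ]
}}

```text
time: 9.98
tool_pos: [519.3, -210.4, 172.2]
tool_rot: [3.044, -0.551, 1.456]
contact_force: [-0.7, -0.7, -1.5]
opening: 19.7
```

```bash
python3 - <<'E'
from h import *
where()
E
```

```text
t 9.98 port xyz [-1.1, 2.7, 56.4] hand ang 9.02 tilt err deg 0.02
F port [-1.5, 0.5, -0.8] M port [-0.09, 0.89, 0.07] q [ 0.9   0.35 -0.33  1.69 -0.44  1.31  0.6 ] open 19.7
```

No contact, already about 4 mm into the holes. I continue.

{"api": "arm_command", "payload": {
  "series": [
    [1,[0,0,0.005],[0,0,0]],
    [1,[0,0,0.004],[0,0,0]],
    [1,[0,0,0],[0,0,0]],
    [1,[0,0,0],[0,0,0]]
  ]
}}

```text
time: 10.32
tool_pos: [519.9, -208.5, 169.1]
tool_rot: [3.044, -0.551, 1.456]
contact_force: [0.6, -0.2, -1.9]
opening: 19.3
```

```bash
python3 - <<'E'
from h import *
where()
E
```

```text
t 10.32 port xyz [-1.0, 2.7, 52.7] hand ang 9.02 tilt err deg 0.02
F port [-1.0, -0.7, -1.6] M port [-0.09, 0.83, 0.02] q [ 0.9   0.36 -0.33  1.7  -0.44  1.3   0.6 ] open 19.3
```

{"api": "arm_command", "payload": {
  "series": [
    [1,[0,0,0.004],[0,0,0]],
    [1,[0,0,0.003],[0,0,0]],
    [1,[0,0,0],[0,0,0]],
    [1,[0,0,0],[0,0,0]]
  ]
}}

```text
time: 10.65
tool_pos: [520.3, -208.0, 167.9]
tool_rot: [3.043, -0.55, 1.455]
contact_force: [-4.7, -2.8, 6.4]
opening: 19.6
```

```bash
python3 - <<'E'
from h import *
where()
E
```

```text
t 10.65 port xyz [-1.2, 2.5, 51.3] hand ang 9.01 tilt err deg 0.06
F port [-0.0, 3.7, 7.6] M port [0.82, 0.42, 0.07] q [ 0.9   0.36 -0.33  1.7  -0.44  1.3   0.6 ] open 19.6
```

Contact at the expected seated depth, with the crossbar on the face at about 9 N: both prongs are in. Now I turn clockwise (+tool z).

{"api": "arm_command", "payload": {
  "series": [
    [1,[0,0,0],[0,0,0.02]],
    [1,[0,0,0],[0,0,0.02]],
    [1,[0,0,0],[0,0,0.02]],
    [1,[0,0,0],[0,0,0]],
    [1,[0,0,0],[0,0,0]]
  ]
}}

```text
time: 11.07
tool_pos: [520.4, -208.1, 167.9]
tool_rot: [-3.123, -0.558, 1.233]
contact_force: [-3.2, -2.9, 5.0]
opening: 19.4
```

```bash
python3 - <<'E'
from h import *
where()
E
```

```text
t 11.07 port xyz [-1.3, 2.3, 51.3] hand ang -1.82 tilt err deg 0.09
F port [-0.5, 2.2, 6.3] M port [0.57, 0.54, 0.06] q [ 0.87  0.35 -0.3   1.7  -0.45  1.3   0.42] open 19.4
```

{"api": "arm_command", "payload": {
  "series": [
    [1,[0,0,0],[0,0,0.02]],
    [1,[0,0,0],[0,0,0.02]],
    [1,[0,0,0],[0,0,0.02]],
    [1,[0,0,0],[0,0,0]],
    [1,[0,0,0],[0,0,0]]
  ]
}}

```text
time: 11.48
tool_pos: [520.5, -208.2, 167.8]
tool_rot: [-3.008, -0.543, 1.013]
contact_force: [-3.7, -3.5, 5.0]
opening: 19.6
```

```bash
python3 - <<'E'
from h import *
where()
E
```

```text
t 11.48 port xyz [-1.3, 2.2, 51.3] hand ang -12.61 tilt err deg 0.1
F port [-1.1, 2.5, 6.6] M port [0.41, 0.54, 0.05] q [ 0.85  0.35 -0.27  1.7  -0.46  1.3   0.24] open 19.6
```

The hand turned 21° with almost no torque about the axis, so I check visually whether the ring followed.

```bash
python3 - <<'E'
from h import *
a,d,i=shot("wrist");b,_,j=shot("scene");t,_,_=shot("top")
s=env.get_state();P=pts(d,i);r=R.from_euler("xyz",s["tool_rot"]);Q=((P-s["tool_pos"]).reshape(-1,3)@r.as_matrix()).reshape(P.shape)
m=(abs(Q[...,2]-38)<4)&(abs(Q[...,1])<25)&(Q[...,0]>12)&(Q[...,0]<50);q=Q[m]
print("bar",m.sum(),np.percentile(q[:,1],[1,99]).round(2),np.percentile(q[:,0],99.5).round(2),"z",np.median(q[:,2]).round(2))
f=(np.hypot(Q[...,0]-3,Q[...,1])<42)&(np.hypot(Q[...,0],Q[...,1])>18)&(abs(Q[...,1])>14)&(abs(Q[...,2]-50)<12)&(Q[...,0]>15);print("face z",np.percentile(Q[f][:,2],[5,50,95]))
cb=lambda x,u,v,w,h:cv2.resize(x[v:v+h,u:u+w],(400,300),interpolation=cv2.INTER_CUBIC)
cv2.imwrite("pics/close2.png",np.vstack([np.hstack([cb(a,180,90,160,120),cb(b,200,110,100,75)]),np.hstack([cb(a,200,110,80,60),cb(t,290,190,100,75)])]))
E
```

```text
bar 1445 [-11.39  12.1 ] 34.97 z 38.53
face z [49.35245396 50.43487131 51.806215  ]
```

View pics/close2.png

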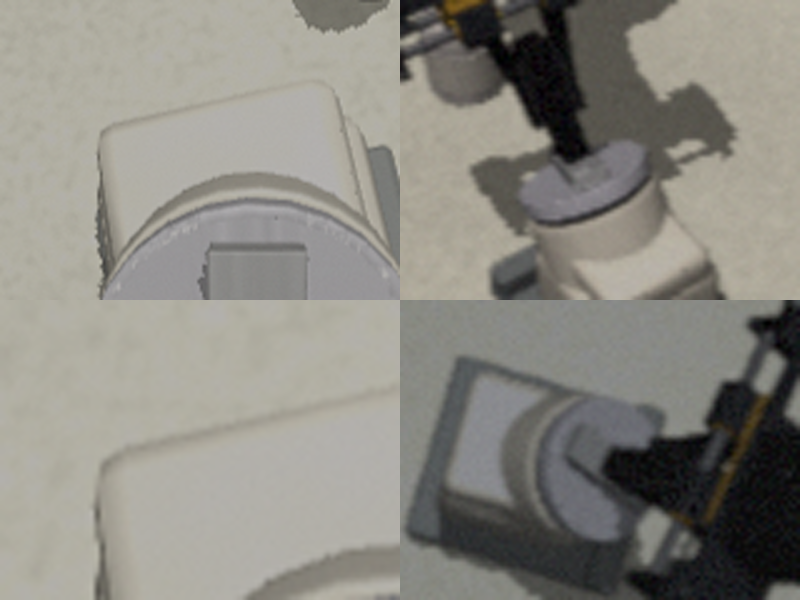

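The crossbar lies flush on the face (12 mm step) with no hole exposed beside it, so the ring is following. I continue in smaller steps and watch the axial moment.

{"api": "arm_command", "payload": {
  "series": [
    [1,[0,0,0],[0,0,0.02]],
    [1,[0,0,0],[0,0,0.02]],
    [1,[0,0,0],[0,0,0.02]],
    [1,[0,0,0],[0,0,0]],
    [1,[0,0,0],[0,0,0]]
  ]
}}

```text
time: 12.05
tool_pos: [520.6, -208.3, 167.8]
tool_rot: [-2.901, -0.508, 0.8]
contact_force: [-2.2, -3.5, 6.2]
opening: 20.0
```

```bash
python3 - <<'E'
from h import *
where()
E
```

```text
t 12.05 port xyz [-1.4, 2.1, 51.3] hand ang -23.35 tilt err deg 0.12
F port [-0.1, 1.1, 7.4] M port [0.35, 0.65, -0.01] q [ 0.83  0.35 -0.25  1.7  -0.47  1.3   0.06] open 20.0
```

{"api": "arm_command", "payload": {
  "series": [
    [1,[0,0,0],[0,0,0.01]],
    [1,[0,0,0],[0,0,0.01]],
    [1,[0,0,0],[0,0,0]]
  ]
}}

```text
time: 12.3
tool_pos: [520.6, -208.3, 167.8]
tool_rot: [-2.867, -0.492, 0.729]
contact_force: [-3.4, -3.1, 5.6]
opening: 19.7
```

```bash
python3 - <<'E'
from h import *
where()
E
```

```text
t 12.3 port xyz [-1.4, 2.1, 51.3] hand ang -27.02 tilt err deg 0.12
F port [-0.4, 2.3, 6.9] M port [0.34, 0.61, 0.18] q [ 0.82  0.35 -0.24  1.7  -0.47  1.3  -0.01] open 19.7
```

{"api": "arm_command", "payload": {
  "series": [
    [1,[0,0,0],[0,0,0.01]],
    [1,[0,0,0],[0,0,0.01]],
    [1,[0,0,0],[0,0,0]]
  ]
}}

```text
time: 12.55
tool_pos: [520.6, -208.3, 167.8]
tool_rot: [-2.835, -0.474, 0.661]
contact_force: [-3.2, -3.2, 5.4]
opening: 19.7
```

```bash
python3 - <<'E'
from h import *
where(); print(env.get_state()["torque"],env.get_state()["joint_efforts"])
E
```

```text
t 12.55 port xyz [-1.4, 2.1, 51.3] hand ang -30.62 tilt err deg 0.12
F port [-0.5, 2.1, 6.7] M port [0.25, 0.6, 0.14] q [ 0.82  0.35 -0.23  1.7  -0.47  1.31 -0.07] open 19.7
[-0.5330406   0.31264938  0.2552677 ] [ -2.57972181 -57.97192812  -5.17685294 -33.59422803  -3.308056
   1.09077662  -0.80915323]
```

```bash
cat >> h.py <<'E'
_w=where
def where():
    _w();s=env.get_state();print("eff7",round(float(s["joint_efforts"][6]),2),"|F|",round(float(np.linalg.norm(s["contact_force"])),1))
E
```

{"api": "arm_command", "payload": {
  "series": [
    [1,[0,0,0],[0,0,0.01]],
    [1,[0,0,0],[0,0,0.01]],
    [1,[0,0,0],[0,0,0]]
  ]
}}

```text
time: 12.8
tool_pos: [520.6, -208.3, 167.8]
tool_rot: [-2.806, -0.454, 0.595]
contact_force: [-4.2, -4.6, 5.7]
opening: 19.6
```

```bash
python3 -c "from h import *;where()"
```

```text
t 12.8 port xyz [-1.4, 2.1, 51.3] hand ang -34.2 tilt err deg 0.12
F port [-1.7, 2.7, 7.8] M port [0.25, 0.71, 0.41] q [ 0.81  0.34 -0.22  1.7  -0.48  1.31 -0.13] open 19.6
eff7 -1.13 |F| 8.4
```

{"api": "arm_command", "payload": {
  "series": [
    [1,[0,0,0],[0,0,0.01]],
    [1,[0,0,0],[0,0,0.01]],
    [1,[0,0,0],[0,0,0]]
  ]
}}

```text
time: 13.05
tool_pos: [520.8, -208.1, 167.9]
tool_rot: [-2.779, -0.433, 0.532]
contact_force: [-2.7, -4.0, 5.8]
opening: 19.9
```

```bash
python3 -c "from h import *;where()"
```

```text
t 13.05 port xyz [-1.2, 2.0, 51.3] hand ang -37.69 tilt err deg 0.13
F port [-0.9, 1.4, 7.4] M port [0.28, 0.71, 1.6] q [ 0.8   0.34 -0.21  1.7  -0.48  1.31 -0.19] open 19.9
eff7 -2.26 |F| 7.6
```

{"api": "arm_command", "payload": {
  "series": [
    [1,[0,0,0],[0,0,0.01]],
    [1,[0,0,0],[0,0,0.01]],
    [1,[0,0,0],[0,0,0]]
  ]
}}

```text
time: 13.3
tool_pos: [521.3, -207.8, 168.3]
tool_rot: [-2.753, -0.411, 0.468]
contact_force: [-2.4, -3.2, 6.7]
opening: 21.2
```

```bash
python3 -c "from h import *;where()"
```

```text
t 13.3 port xyz [-0.6, 1.5, 51.4] hand ang -41.25 tilt err deg 0.15
F port [0.4, 1.3, 7.7] M port [-0.06, 0.32, 1.51] q [ 0.79  0.34 -0.2   1.7  -0.48  1.31 -0.25] open 21.2
eff7 -2.15 |F| 7.8
```

The moment jumped to about 1.6 N m (drag is about 0.3) and the grip began to cock in the jaws (opening 21.2): the stop. To confirm, I measure the crossbar's angle before and after a further small push.

```bash
cat >> h.py <<'E'
def bar():
    s=env.get_state();a,d,i=shot("wrist");P=pts(d,i);r=R.from_euler("xyz",s["tool_rot"]);Q=((P-s["tool_pos"]).reshape(-1,3)@r.as_matrix()).reshape(P.shape)
    m=(abs(Q[...,2]-38.5)<4)&(abs(Q[...,1])<25)&(Q[...,0]>13)&(Q[...,0]<50)
    m=cv2.morphologyEx(m.astype(np.uint8),cv2.MORPH_OPEN,np.ones((3,3)))>0
    rows=[(Q[v][m[v]][:,0].mean(),*np.percentile(Q[v][m[v]][:,1],[2,98])) for v in np.nonzero(m.sum(1)>10)[0]]
    A=np.array(rows);l=np.polyfit(A[:,0],A[:,1],1);h=np.polyfit(A[:,0],A[:,2],1)
    print("bar rows",len(A),"slopes deg",np.degrees(np.arctan([l[0],h[0]])).round(2),"y mid",(A[:,1:].mean()).round(2),"xmax",np.percentile(Q[m][:,0],99.5).round(2),"z",np.median(Q[m][:,2]).round(2))
E
python3 -c "from h import *;where();bar()"
```

```text
t 13.3 port xyz [-0.6, 1.5, 51.4] hand ang -41.25 tilt err deg 0.15
F port [0.4, 1.3, 7.7] M port [-0.06, 0.32, 1.51] q [ 0.79  0.34 -0.2   1.7  -0.48  1.31 -0.25] open 21.2
eff7 -2.15 |F| 7.8
bar rows 35 slopes deg [ 4.82 -6.16] y mid -2.23 xmax 34.62 z 38.64
```

{"api": "arm_command", "payload": {
  "series": [
    [1,[0,0,0],[0,0,0.01]],
    [1,[0,0,0],[0,0,0]],
    [1,[0,0,0],[0,0,0]]
  ],
  "newtons": 60
}}

```text
time: 13.6
tool_pos: [521.5, -207.7, 168.4]
tool_rot: [-2.741, -0.4, 0.438]
contact_force: [-0.6, -2.5, 6.2]
opening: 21.6
```

```bash
python3 -c "from h import *;where();bar()"
```

```text
t 13.6 port xyz [-0.4, 1.4, 51.4] hand ang -42.93 tilt err deg 0.15
F port [1.1, -0.2, 6.6] M port [-0.18, 0.25, 1.65] q [ 0.79  0.34 -0.2   1.7  -0.48  1.31 -0.28] open 21.6
eff7 -1.81 |F| 6.7
bar rows 35 slopes deg [ 8.02 -7.54] y mid -2.69 xmax 34.51 z 38.67
```

The hand advanced 1.7° while the bar stayed put (about 6° of lag became about 7°), with 1.65 N m held: the ring is firm on its stop. I unload by turning the hand back until the moment is near zero and the grip squares up in the jaws.

{"api": "arm_command", "payload": {
  "series": [
    [1,[0,0,0],[0,0,-0.014]],
    [1,[0,0,0],[0,0,-0.01]],
    [1,[0,0,0],[0,0,0]],
    [1,[0,0,0],[0,0,0]]
  ]
}}

```text
time: 13.98
tool_pos: [521.3, -207.8, 168.2]
tool_rot: [-2.771, -0.428, 0.513]
contact_force: [-1.5, -2.8, 6.0]
opening: 20.1
```

```bash
python3 -c "from h import *;where();bar()"
```

```text
t 13.98 port xyz [-0.6, 1.5, 51.3] hand ang -38.71 tilt err deg 0.15
F port [0.5, 0.6, 6.7] M port [-0.11, 0.26, 0.48] q [ 0.8   0.34 -0.21  1.7  -0.48  1.31 -0.2 ] open 20.1
eff7 -0.34 |F| 6.7
bar rows 35 slopes deg [ 4.88 -4.44] y mid -1.52 xmax 34.21 z 38.56
```

{"api": "arm_command", "payload": {
  "series": [
    [1,[0,0,0],[0,0,-0.007]],
    [1,[0,0,0],[0,0,0]],
    [1,[0,0,0],[0,0,0]]
  ]
}}

```text
time: 14.28
tool_pos: [521.2, -207.9, 168.1]
tool_rot: [-2.78, -0.435, 0.535]
contact_force: [-1.4, -2.5, 6.2]
opening: 20.1
```

```bash
python3 -c "from h import *;where();bar()"
```

```text
t 14.28 port xyz [-0.8, 1.6, 51.3] hand ang -37.47 tilt err deg 0.15
F port [0.9, 0.6, 6.8] M port [-0.06, 0.35, 0.34] q [ 0.8   0.34 -0.21  1.7  -0.48  1.31 -0.18] open 20.1
eff7 -0.21 |F| 6.8
bar rows 35 slopes deg [ 2.26 -2.86] y mid -1.22 xmax 34.48 z 38.55
```

{"api": "arm_command", "payload": {
  "series": [
    [1,[0,0,0],[0,0,-0.006]],
    [1,[0,0,0],[0,0,0]],
    [1,[0,0,0],[0,0,0]]
  ]
}}

```text
time: 14.58
tool_pos: [521.3, -207.8, 168.2]
tool_rot: [-2.788, -0.442, 0.554]
contact_force: [-0.5, -2.4, 6.6]
opening: 19.8
```

```bash
python3 -c "from h import *;where();bar()"
```

```text
t 14.58 port xyz [-0.6, 1.6, 51.3] hand ang -36.41 tilt err deg 0.15
F port [1.5, -0.3, 6.9] M port [-0.18, 0.2, 0.14] q [ 0.8   0.34 -0.21  1.7  -0.48  1.31 -0.16] open 19.8
eff7 -0.05 |F| 7.1
bar rows 36 slopes deg [-1.71 -1.95] y mid -0.58 xmax 34.07 z 38.5
```

The moment is relieved and the grip is square (19.8 mm). I withdraw straight along the axis.

{"api": "arm_command", "payload": {
  "series": [
    [1,[0,0,-0.006],[0,0,0]],
    [1,[0,0,-0.006],[0,0,0]],
    [1,[0,0,-0.008],[0,0,0]],
    [1,[0,0,-0.008],[0,0,0]],
    [1,[0,0,0],[0,0,0]]
  ]
}}

```text
time: 15.05
tool_pos: [518.2, -213.3, 176.8]
tool_rot: [-2.785, -0.44, 0.553]
contact_force: [-0.0, 0.1, -1.2]
opening: 20.3
```

```bash
python3 -c "from h import *;where();bar()"
```

```text
t 15.05 port xyz [-1.3, 3.0, 61.9] hand ang -36.54 tilt err deg 0.03
F port [-0.5, 0.1, -1.1] M port [-0.01, 0.9, 0.02] q [ 0.81  0.34 -0.21  1.69 -0.47  1.33 -0.17] open 20.3
eff7 0.02 |F| 1.2
bar rows 35 slopes deg [ 5.07 -2.51] y mid -0.66 xmax 34.0 z 38.62
```

{"api": "arm_command", "payload": {
  "series": [
    [1,[0,0,-0.02],[0,0,0]],
    [1,[0,0,-0.04],[0,0,0]],
    [1,[0,0,-0.06],[0,0,0]],
    [1,[0,0,-0.06],[0,0,0]],
    [1,[0,0,-0.04],[0,0,0]]
  ]
}}

```text
time: 15.52
tool_pos: [504.3, -259.0, 253.2]
tool_rot: [-2.787, -0.44, 0.552]
contact_force: [-0.6, -0.3, -2.2]
opening: 19.8
```

{"api": "arm_command", "payload": {
  "series": [
    [1,[0,0,0],[0,0,0]],
    [1,[0,0,0],[0,0,0]],
    [1,[0,0,0],[0,0,0]]
  ]
}}

```text
time: 15.77
tool_pos: [504.6, -256.5, 250.0]
tool_rot: [-2.784, -0.44, 0.553]
contact_force: [-0.0, 0.8, -2.4]
opening: 20.1
```

```bash
python3 - <<'E'
from h import *
where();bar()
a,d,i=shot("wrist");t,_,_=shot("top")
cb=lambda x,u,v,w,h:cv2.resize(x[v:v+h,u:u+w],(400,300),interpolation=cv2.INTER_CUBIC)
cv2.imwrite("pics/ring2.png",np.hstack([cb(a,180,90,200,150),cb(t,290,190,100,75)]))
E
```

```text
t 15.77 port xyz [-0.9, 3.1, 148.0] hand ang -36.53 tilt err deg 0.11
F port [-0.6, 0.2, -2.4] M port [-0.03, 0.88, -0.01] q [ 0.85  0.32 -0.18  1.56 -0.46  1.5  -0.18] open 20.1
eff7 0.01 |F| 2.5
bar rows 35 slopes deg [ 6.28 -2.7 ] y mid -0.58 xmax 34.02 z 38.59
```

View pics/ring2.png

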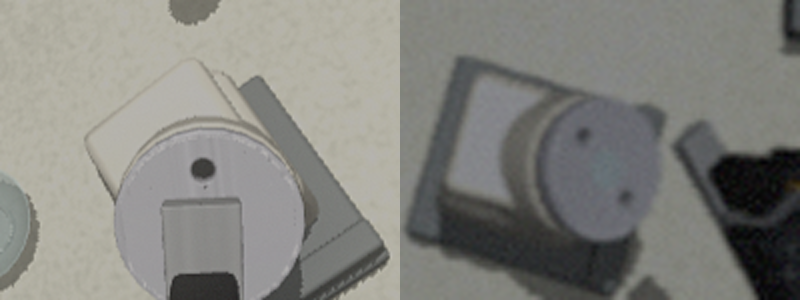

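Close view: the upslope hole is at crop (203,168) with the crossbar end in the foreground. In the top view the holes are now at crop (583,135) and (625,197), so the ring has clearly turned. I compute its angle and plan the way back.

```bash
python3 - <<'E'
from h import *
z=np.load("top0.npz");K,T=z["K"],z["T"];H=[]
for u,v in((335.7,223.7),(346.2,239.2)):
    r=T[:3,:3]@np.array([(u-K[0,2])/K[0,0],(v-K[1,2])/K[1,1],1]);o=T[:3,3];H.append(o+r*((C-o)@N)/(r@N))
d=H[0]-H[1];print("sep",np.linalg.norm(d).round(1),"ang",np.degrees(np.arctan2(d@PY,d@PX)).round(1))
plan([542.4,236.8,270],down(0.608),15)
E
```

```text
sep 51.7 ang -30.3
[[0.045, -0.056, 0.04], [-0.0072, -0.0094, 0.0005]]
[[0.046, -0.057, 0.037], [-0.0072, -0.0094, 0.0005]]
[[0.047, -0.058, 0.035], [-0.0072, -0.0094, 0.0005]]
[[0.048, -0.059, 0.032], [-0.0072, -0.0094, 0.0005]]
[[0.049, -0.06, 0.029], [-0.0072, -0.0094, 0.0005]]
[[0.05, -0.06, 0.026], [-0.0072, -0.0094, 0.0005]]
[[0.051, -0.061, 0.023], [-0.0072, -0.0095, 0.0006]]
[[0.051, -0.062, 0.02], [-0.0072, -0.0094, 0.0006]]
[[0.051, -0.062, 0.018], [-0.0072, -0.0094, 0.0005]]
[[0.052, -0.063, 0.015], [-0.0073, -0.0095, 0.0006]]
[[0.052, -0.063, 0.012], [-0.0072, -0.0094, 0.0005]]
[[0.052, -0.063, 0.008], [-0.0073, -0.0095, 0.0006]]
[[0.053, -0.063, 0.006], [-0.0072, -0.0094, 0.0005]]
[[0.052, -0.064, 0.002], [-0.0073, -0.0095, 0.0006]]
[[0.053, -0.064, -0.0], [-0.0072, -0.0094, 0.0005]]
```

The ring turned from +9° to -30.3°, i.e. 0.69 rad, inside the expected 0.6–0.95. I carry the spanner back.

{"api": "arm_command", "payload": {
  "series": [
    [1,[0.045,-0.056,0.04],[-0.0072,-0.0094,0.0005]],
    [1,[0.046,-0.057,0.037],[-0.0072,-0.0094,0.0005]],
    [1,[0.047,-0.058,0.035],[-0.0072,-0.0094,0.0005]],
    [1,[0.048,-0.059,0.032],[-0.0072,-0.0094,0.0005]],
    [1,[0.049,-0.06,0.029],[-0.0072,-0.0094,0.0005]]
  ]
}}

```text
time: 16.33
tool_pos: [516.7, -91.1, 256.6]
tool_rot: [-2.913, -0.295, 0.591]
contact_force: [0.4, 0.1, -1.9]
opening: 19.9
```

{"api": "arm_command", "payload": {
  "series": [
    [1,[0.05,-0.06,0.026],[-0.0072,-0.0094,0.0005]],
    [1,[0.051,-0.061,0.023],[-0.0072,-0.0095,0.0006]],
    [1,[0.051,-0.062,0.02],[-0.0072,-0.0094,0.0006]],
    [1,[0.051,-0.062,0.018],[-0.0072,-0.0094,0.0005]],
    [1,[0.052,-0.063,0.015],[-0.0073,-0.0095,0.0006]]
  ]
}}

```text
time: 16.75
tool_pos: [529.3, 73.4, 263.5]
tool_rot: [-3.031, -0.147, 0.608]
contact_force: [1.3, -0.2, -2.2]
opening: 19.8
```

{"api": "arm_command", "payload": {
  "series": [
    [1,[0.052,-0.063,0.012],[-0.0072,-0.0094,0.0005]],
    [1,[0.052,-0.063,0.008],[-0.0073,-0.0095,0.0006]],
    [1,[0.053,-0.063,0.006],[-0.0072,-0.0094,0.0005]],
    [1,[0.052,-0.064,0.002],[-0.0073,-0.0095,0.0006]],
    [1,[0.053,-0.064,0],[-0.0072,-0.0094,0.0005]]
  ]
}}

```text
time: 17.17
tool_pos: [542.4, 237.6, 270.1]
tool_rot: [3.138, 0.001, 0.607]
contact_force: [1.1, 0.4, -2.6]
opening: 20.4
```

{"api": "arm_command", "payload": {
  "series": [
    [1,[0,0,0],[0,0,0]],
    [1,[0,0,0],[0,0,0]],
    [1,[0,0,0],[0,0,0]],
    [1,[0,0,0],[0,0,0]]
  ]
}}

```text
time: 17.5
tool_pos: [543.2, 234.4, 269.8]
tool_rot: [3.139, 0.001, 0.605]
contact_force: [-0.8, -0.4, -2.8]
opening: 20.2
```

```bash
python3 - <<'E'
from h import *
s=env.get_state();print(s["time"],s["tool_pos"],s["tool_rot"],s["contact_force"]);bar()
plan([542.4,236.8,110],down(0.608),5)
E
```

```text
17.5 [543.18229412 234.35935268 269.81090574] [3.13941327e+00 6.16970800e-04 6.05224339e-01] [-0.81637179 -0.44774691 -2.81384532]
bar rows 36 slopes deg [ 4.63 -2.41] y mid -0.8 xmax 34.19 z 38.38
[[0.0, -0.002, 0.08], [0.0002, 0.0, -0.0002]]
[[0.0, -0.001, 0.08], [0.0001, 0.0, -0.0002]]
[[0.001, -0.002, 0.08], [0.0002, 0.0, -0.0002]]
[[0.0, -0.001, 0.08], [0.0001, 0.0, -0.0003]]
[[0.001, -0.001, 0.08], [0.0002, 0.0001, -0.0002]]
```

{"api": "arm_command", "payload": {
  "series": [
    [1,[0,-0.003,0.08],[0.0006,0,-0.001]],
    [1,[0,-0.003,0.08],[0,0,0]],
    [1,[0.001,0,0.08],[0,0,0]],
    [1,[0,0,0.08],[0,0,0]],
    [1,[0,0,0.08],[0,0,0]]
  ]
}}

```text
time: 17.97
tool_pos: [542.6, 236.1, 109.2]
tool_rot: [3.141, -0.001, 0.607]
contact_force: [0.3, -0.1, -1.9]
opening: 19.9
```

{"api": "arm_command", "payload": {
  "series": [
    [1,[0,0,0],[0,0,0]],
    [1,[0,0,0],[0,0,0]],
    [1,[0,0,0],[0,0,0]],
    [1,[0,0,0],[0,0,0]]
  ]
}}

```text
time: 18.3
tool_pos: [543.7, 238.4, 113.0]
tool_rot: [3.141, -0.004, 0.609]
contact_force: [0.1, -0.2, -0.7]
opening: 20.0
```

```bash
python3 - <<'E'
from h import *
s=env.get_state();print(s["time"],s["tool_pos"],s["tool_rot"],s["contact_force"]);bar()
plan([542.4,236.8,80.2],down(0.608),3)
a,d,i=shot("wrist");cv2.imwrite("pics/rest2.png",cv2.resize(a[100:260,160:400],(720,480),interpolation=cv2.INTER_CUBIC))
P=pts(d,i);r=R.from_euler("xyz",s["tool_rot"]);Q=((P-s["tool_pos"]).reshape(-1,3)@r.as_matrix())
P=P.reshape(-1,3);m=(abs(P[:,2]-30)<4)&(np.hypot(P[:,0]-542,P[:,1]-236)<75);q=Q[m]
print("rest in tool: y",np.percentile(q[:,1],[1,99]),"xmax",np.percentile(q[:,0],99.5),m.sum())
E
```

```text
18.3 [543.72816575 238.36249356 113.00586831] [ 3.14051348 -0.00413463  0.60924098] [ 0.07936479 -0.23421174 -0.70631174]
bar rows 36 slopes deg [ 1.99 -0.39] y mid -0.81 xmax 34.15 z 38.33
[[-0.002, 0.0, 0.027], [0.0001, -0.0004, 0.0001]]
[[-0.002, 0.001, 0.027], [0.0001, -0.0005, 0.0002]]
[[-0.001, 0.001, 0.028], [0.0002, -0.0004, 0.0001]]
rest in tool: y [-29.78047139  28.50750254] xmax 46.85232697725915 4320
```

View pics/rest2.png

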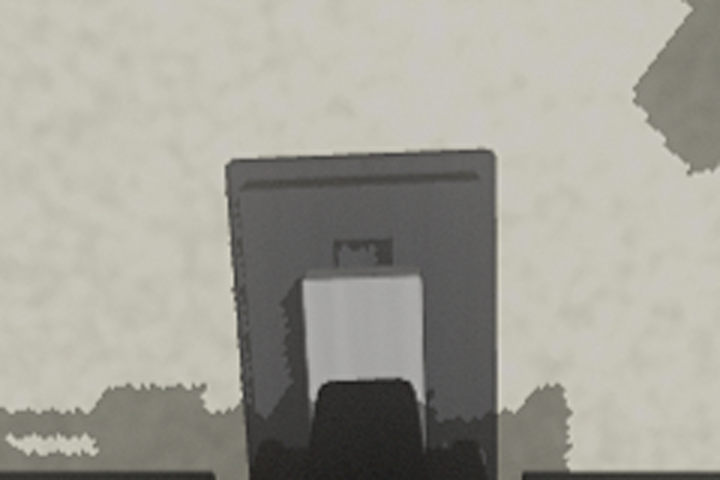

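The slot end at crop (362,250) is centred on the crossbar end (362,272), and the two are parallel. I lower.

{"api": "arm_command", "payload": {
  "series": [
    [1,[-0.003,0.001,0.02],[0,-0.001,0]],
    [1,[-0.001,0,0.02],[0,0,0]],
    [1,[0,0,0.02],[0,0,0]],
    [1,[0,0,0.012],[0,0,0]],
    [1,[0,0,0],[0,0,0]]
  ]
}}

```text
time: 18.82
tool_pos: [540.8, 236.7, 80.5]
tool_rot: [-3.141, 0.004, 0.61]
contact_force: [0.5, 0.2, -2.0]
opening: 20.0
```

{"api": "arm_command", "payload": {
  "series": [
    [1,[0,0,0],[0,0,0]],
    [1,[0,0,0],[0,0,0]],
    [1,[0,0,0],[0,0,0]]
  ]
}}

```text
time: 19.07
tool_pos: [541.0, 236.7, 81.2]
tool_rot: [-3.142, 0.003, 0.61]
contact_force: [0.6, -0.3, -1.1]
opening: 19.8
```

```bash
python3 - <<'E'
from h import *
s=env.get_state();print(s["time"],s["tool_pos"],s["tool_rot"],s["contact_force"],s["torque"])
plan([542.4,236.8,80.2],down(0.608),1)
E
```

```text
19.0667 [540.96504237 236.69338838  81.23180923] [-3.14151076e+00  3.07281109e-03  6.09987026e-01] [ 0.56093542 -0.28023158 -1.08151005] [-0.02230655 -0.0440772   0.03752162]
[[0.003, 0.002, 0.003], [-0.0, 0.001, 0.0006]]
```

{"api": "arm_command", "payload": {
  "series": [
    [1,[0.003,0,0.003],[0,0.001,0]],
    [1,[0,0,0.001],[0,0,0]],
    [1,[0,0,0],[0,0,0]],
    [1,[0,0,0],[0,0,0]]
  ]
}}

```text
time: 19.4
tool_pos: [542.3, 237.5, 80.1]
tool_rot: [3.141, -0.001, 0.61]
contact_force: [0.3, 0.0, -0.3]
opening: 19.9
```

```bash
python3 - <<'E'
from h import *
s=env.get_state();print(s["time"],s["tool_pos"],s["tool_rot"],s["contact_force"],s["torque"])
E
```

```text
19.4 [542.28654059 237.51341654  80.07147054] [ 3.14142649e+00 -9.73145721e-04  6.09977195e-01] [ 0.32239276  0.0073807  -0.33308759] [ 0.09183861 -0.08371715 -0.00791155]
```

The weight is now on the rest. I release and rise.

{"api": "arm_command", "payload": {
  "series": [
    [1,[0,0,0.001],[0,0,0]],
    [0.7,[0,0,0],[0,0,0]],
    [0.7,[0,0,0],[0,0,0]],
    [0.5,[0,0,0],[0,0,0]],
    [0.3,[0,0,0],[0,0,0]]
  ]
}}

```text
time: 19.82
tool_pos: [542.0, 237.4, 79.4]
tool_rot: [3.142, -0.0, 0.61]
contact_force: [0.2, -0.8, -0.0]
opening: 32.6
```

{"api": "arm_command", "payload": {
  "series": [
    [0,[0,0,0],[0,0,0]],
    [0,[0,0,0],[0,0,0]],
    [0,[0,0,0],[0,0,0]],
    [0,[0,0,0],[0,0,0]],
    [0,[0,0,0],[0,0,0]]
  ]
}}

```text
time: 20.23
tool_pos: [542.1, 237.4, 79.5]
tool_rot: [3.142, -0.0, 0.61]
contact_force: [0.1, -0.3, -0.3]
opening: 65.0
```

{"api": "arm_command", "payload": {
  "series": [
    [0,[0,0,-0.03],[0,0,0]],
    [0,[0,0,-0.06],[0,0,0]],
    [0,[0,0,-0.09],[0,0,0]],
    [0,[0,0,-0.1],[0,0,0]],
    [0,[0,0,-0.1],[0,0,0]]
  ]
}}

```text
time: 20.65
tool_pos: [541.4, 237.4, 234.0]
tool_rot: [-3.141, -0.0, 0.611]
contact_force: [1.6, 0.3, 0.6]
opening: 86.4
```

{"api": "arm_command", "payload": {
  "series": [
    [0,[-0.05,0.06,-0.05],[0,0,0]],
    [0,[-0.05,0.06,-0.03],[0,0,0]],
    [0,[-0.05,0.06,0],[0,0,0]],
    [0,[0,0,0],[0,0,0]],
    [0,[0,0,0],[0,0,0]]
  ]
}}

```text
time: 21.07
tool_pos: [534.3, 142.0, 264.6]
tool_rot: [3.14, -0.001, 0.606]
contact_force: [-0.8, 1.0, 0.3]
opening: 87.1
```

```bash
python3 - <<'E'
from h import *
s=env.get_state();print(s["time"],s["tool_pos"],s["contact_force"],s["opening"])
a,d,i=shot("wrist");t,_,_=shot("top");c,_,_=shot("scene")
P=pts(d,i).reshape(-1,3);near=np.hypot(P[:,0]-542,P[:,1]-236)<60
for lo,hi in((25,34),(38,46),(118,132)):
    q=P[near&(P[:,2]>lo)&(P[:,2]<hi)]
    if len(q)>10: print(lo,len(q),cv2.minAreaRect(q[:,:2].astype(np.float32)),q[:,2].mean().round(1))
cv2.imwrite("pics/end.png",np.hstack([cv2.resize(c,(400,300)),cv2.resize(t,(400,300))]))
for n,x in(("top",t),("scene",c)):
    D=cv2.absdiff(cv2.GaussianBlur(x,(5,5),0),cv2.GaussianBlur(np.load(n+"0.npz")["p"],(5,5),0)).max(2)>30
    k,_,st,ce=cv2.connectedComponentsWithStats(D.astype(np.uint8));print(n,[(ce[j].round().tolist(),int(st[j,4])) for j in range(1,k) if st[j,4]>15])
E
```

```text
21.0667 [534.34506148 142.02649478 264.6321364 ] [-0.75765533  0.99578164  0.31811748] 87.09674717202391
25 2707 ((540.8551635742188, 236.3898162841797), (100.26836395263672, 58.773292541503906), 37.23265838623047) 29.9
38 837 ((541.2625122070312, 236.70977783203125), (69.44000244140625, 24.25823211669922), 35.777130126953125) 41.8
118 838 ((541.3015747070312, 236.56398010253906), (29.32719612121582, 20.321460723876953), 36.73324203491211) 126.2
top [([190.0, 276.0], 21571), ([188.0, 237.0], 53), ([240.0, 263.0], 382), ([522.0, 403.0], 2520), ([263.0, 417.0], 65)]
scene [([216.0, 3.0], 23), ([230.0, 3.0], 84), ([359.0, 11.0], 92), ([385.0, 16.0], 1468), ([415.0, 12.0], 112), ([422.0, 13.0], 106), ([435.0, 4.0], 58), ([436.0, 16.0], 19), ([432.0, 26.0], 22), ([277.0, 43.0], 2835), ([364.0, 69.0], 1761), ([435.0, 50.0], 411), ([407.0, 44.0], 412), ([384.0, 70.0], 48), ([425.0, 82.0], 21), ([428.0, 89.0], 39), ([422.0, 104.0], 30), ([367.0, 166.0], 6626), ([380.0, 117.0], 21)]
```

View pics/end.png

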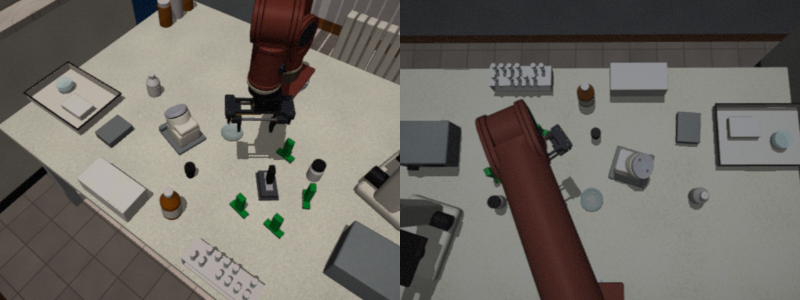

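The spanner stands in its rest as at the start (bar z 41.8, grip top 126.2, pose within 0.5 mm). The picture differences are only at the arm and its shadow. I hand in.

```bash
python3 -c "
from h import *
print(env.hand_in(), env.get_state()['time'])"
```

```text
the job is handed in; nothing more can be done
the job is handed in; nothing more can be done
```

The lock ring is tightened against its stop and the spanner is back in its rest. I handed the job in at about 21 s of the 72 s allowed; the hand-in gave no verdict.

- **Fit:** I took the black spanner, seated both prongs until the crossbar lay flush on the ring face (12 mm step measured), and turned the ring clockwise.
- **Stop:** The moment rose from about 0.1–0.4 to 1.65 N m. A further 1.7° of hand turn left the crossbar nearly still, so the grip was turning in the jaws, not the ring. The holes moved from +9° to about -30° (0.69 rad, within the expected 0.6–0.95). I unloaded to near zero moment before pulling out.
- **Return:** The spanner stands in its rest within about 0.5 mm and about 0.5° of its starting pose, prongs in the slot, hand clear. The scene and top pictures differ from the start only where the arm and its shadow are, but the arm hides part of the bench in the top view.

Two readings disagreed:
- **Ring centre:** the hole positions from the top and first wrist views put the ring centre about 2.5 mm sideways of the close-up measurement. I used the close-up, and the prongs went in without contact.
- **Drag moment:** it read almost zero early in the turn instead of 0.3 N m, so I checked by picture that the ring was following before going on.

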